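# Light barrier check: dark reading, then the clear glass block held in the beam

### The job

Take the dark reading on the light barrier test stand first: push its red-tipped sprung shutter lever down to its stop, keep it there a moment and let it spring all the way back up. Then take the clear, colourless glass block out of the rack, gripping it by its two frosted faces only so that its polished faces stay untouched, and hold it upright and still in the beam midway between the two blue sensor heads, polished faces square to the beam, with the beam passing through the middle of the lower half of the block, and the block never touching the stand. Finish while holding it there; leave the amber and green blocks in the rack and everything else where it lies.

Things in the scene. Friction and masses are not known exactly. Their poses are not given: they have to be found in the camera images.
- light_stand: Fixed light barrier test stand, base plate 160 x 150 x 10 mm. Origin on the worktop below the middle of the beam; y along the beam, lever on the -x side, z up. Blue sensor heads 30 (x) x 34 (y) x 28 (z) mm face each other at y = -30 and +30 mm, z = 86 to 114 mm; beam at z = 100 mm. Lever up, nothing between the heads is above z = 72 mm. Lever clevis: x = -58 to -36, y = 12 to 34, top 89 mm.
- beam_mid (a point): Middle of the light beam: the point midway between the two sensor heads, 100 mm above the worktop; axes as of the stand (y along the beam). A thin steel rib 47 mm high stands on the worktop between the stand and the rack.
- shutter_lever (a joint): Sprung shutter lever, rad: 0 at rest (red pad up, beam open), 0.85 at its stop (pad down, black shutter disc in the beam). Turns about an axis along the stand's y through x = -47, z = 78 mm of the stand. The spring drives it back to 0: about 2 N at the pad to start it, 6 N at the stop.
- lever_pad (a point): Middle of the upper face of the lever's red pad (40 x 30 x 10 mm), where to push down; moves with the lever. In the stand's frame: x = -136, y = 23, z = 124 mm with the lever up; x = -140, y = 23, z = 41 mm at the stop; x = -147 mm half way.
- clear_block: The clear, colourless glass block, upright, 30 (x) x 26 (y) x 75 (z) mm, about 140 g, origin in the middle of its underside. Frosted (white, matt) faces at x = -15 and +15 mm, polished see-through faces at y = -13 and +13 mm. Stands in one of the three wells of the rack, its axes parallel to the rack's.
- amber_block: Amber glass block of the same size, in another well of the rack; to be left there.
- green_block: Green glass block of the same size, in another well of the rack; to be left there.
- block_rack: Fixed grey rack 56 (x) x 178 (y) x 30 mm, black end plates 34 mm high, origin mid underside. Three wells along its y at -50, 0, +50 mm, each 32 x 28 mm, 22 mm deep (floor 8 mm above the worktop): a block's top is 83 mm above the worktop, 53 mm of it above the rack. Frosted faces look out across the row (x), polished ones face the neighbours.
- screwdriver_red: Red screwdriver, 192 mm long, lying behind the rack; bystander.

How it is judged:
By the outcome, as a careful person would: the job done as asked, in the order asked, and still so for the second after the job is handed in, while the arm keeps its last pose, push and grip.
It also fails if it takes over 48 s, if anything falls off the work surface, if the arm or the gripper's body presses on something with over 40 N, if the wrist force passes 120 N, or if a joint passes its speed limit or range.

### The arm

A 6-joint arm with a two-finger parallel gripper is mounted at the origin on a cart in front of the work surface, level with it; the furniture and walls round the work are solid. World frame = base frame: x ahead of the robot, y to its left, z up, the work surface at z = 0. Lengths are in mm, angles in degrees, forces in N, time in s.
With the tool pointing down it reaches from about 350 to 850 mm from the base axis. Payload 8.1 kg.
Tool frame: the origin (TCP) lies at the very end of the fingers, on their centre line; the grasp point (between the pads) lies 19 mm behind it (r.grasp_offset is the distance from the TCP to the grasp point, in mm); z points along the fingers, y is the line along which they close (so a half turn about z gives the same grasp; the last joint's range is limited). The gripper opens to 85 mm and grips with 20 to 120 N. Pads are 22 mm wide; open, the fingers measure 114 mm over their backs; the gripper's body (76 mm by 85 mm) begins 54 mm behind the grasp point. The pads swing forward as they close: fully open they stand 13 mm farther back than shut.
Start: joints at [63.404, 7.471, 85.268, -0, 87.261, -4.893], TCP at [221.863, 557.478, 231.292] pointing down, gripper open.
Joint ranges: [-169.43, 169.43], [-51.17, 129.36], [1.28, 143.12], [-76.62, 256.62], [0, 156.53], [-152.29, 152.29]. Speed limits (degrees/s): [136.94, 136.94, 159.86, 180, 180, 180].

### API

Orientations are given as [roll, pitch, yaw] about the fixed x, y, z axes, in that order (R = Rz(yaw) Ry(pitch) Rx(roll)).
In Python, from bench import r gives the robot as it stands.
- The arm moves only by the tool carry_out, never from a script. Its argument "commands" is a list of rows, each an object with "jaw": the finger opening in m, from 0 to 0.0854; "translation": the shift along the tool's x, y, z in m, a list of three; "spin": the turn about the tool's z in rad. A call has exactly 8 rows; each row shifts and turns the commanded pose from where the row before left it, along the tool's axes as they then stand; what a row does not reach is not made up. A row lasts 1/12 s, in which the tool goes at most 41.7 mm and 7.16 degrees, less where a joint would pass 70% of its speed; a pose out of reach is approached as far as the arm can. A call is refused whole if a number of a shift passes 0.0417 or a number of a turn 0.125, either way. A call with a gripper value outside its range is refused whole. The fingers move at their own pace and stop on an object; "squeeze" is the grip in N (left out, the last holds). Time passes only in rows, so rows that do not move let the fingers close, or fill a call up. It gives the time, the measured TCP pose, the force, the opening and the grip force at its end, in the units of the state.
- r.sense(): the state, without advancing time (a new reading comes with each control period).
- r.snapshot(name): name is "side" or "top" or "wrist"; returns a dict with "pixels" (384x512x3 uint8, blue, green, red), "K" (3x3 intrinsics, pixels), "extrinsics" (4x4, takes a point from camera to world coordinates). Camera axes: x right, y down, z forward; pixel columns grow to the right and rows downward; lengths in mm; the calibration is good to about 2 mm. The wrist camera is an equidistant fisheye: a pixel r from the principal point sees the ray r / f radians off the axis. A picture is of the moment at which its call begins. There is no depth.
- r.hand_in(): hands the job in; it is judged then, once.
Trained networks look in a picture, given as the dict that the camera call returned (one of the last four; its "shot" number tells which), for a name from the list of things; names that differ only in an ending like _2 or _b are one class to them, and where a whole thing is asked for, a point or a joint stands for the part that bears it (a point fixed in the world has none). Each returns a list of dicts, best first, with "score" (0 to 1); they miss things now and then, are a little off and sometimes report something else, mostly with a low value. They report only what shows in the picture. A call takes as long as a camera call.
- r.spot_in(picture, target): "xy" ([column, row] in pixels, amid what is visible of it).
- r.regions_of(picture, target): "pixels" (384x512 bool, what is visible of it) and "xy" ([column, row] in pixels, amid what is visible of it).
- r.landmark_of(picture, target): "xy" ([column, row] in pixels: a listed point, or the origin of a listed thing).
The state is a dict: "time": time; "joint_pos": joint angles; "qd": joint speeds; "joint_efforts": joint torques, N m; "tool_pos": TCP position; "tcp_rot": TCP orientation; "ft_force": force on the tool from outside, world axes, zero at the start; "wrist_torque": the same for the moment, N m; "finger_gap": finger opening in mm; "grip_force": force on a finger pad.
Only numpy, scipy, OpenCV 4.12 (cv2) and the standard library are available. Lean on these libraries where they do the work, as an engineer would, in place of code of your own. Each camera call takes 0.05 s, during which the arm holds its last target. There are 200 camera calls.

## Working session

There is one attempt and no reset: what is moved stays moved. The work goes in short steps, Python scripts to look and compute and a tool call to move; the robot and the scene stay as the last step left them, time stands still between calls to the robot, and variables do not carry over. Pictures are saved under pics/ and viewed, at most 10 in all, crops included, and the job is handed in when it is done.

Besides the shell and the picture viewer there is one more tool, called after "Request:" as name(argument=value, ...), one argument or row to a line, values as JSON. carry_out: Moves the arm, as the interface text tells. Its arguments: {"type":"object","properties":{"commands":{"type":"array","items":{"type":"object","properties":{"jaw":{"type":"number"},"translation":{"type":"array","items":{"type":"number"}},"spin":{"type":"number"}}}},"squeeze":{"type":"number"}},"required":["commands"]}

```bash
mkdir -p pics; ls
cat > h.py <<'E'
import numpy as np,cv2
from bench import r
from scipy.spatial.transform import Rotation as R
def ray(p,xy,fish=False):
    K=np.array(p["K"]);T=np.array(p["extrinsics"])
    a=(xy[0]-K[0,2])/K[0,0];b=(xy[1]-K[1,2])/K[1,1]
    if fish:
        t=np.hypot(a,b);s=np.sin(t)/max(t,1e-9);d=np.array([a*s,b*s,np.cos(t)])
    else: d=np.array([a,b,1.])
    d=T[:3,:3]@d
    return T[:3,3],d/np.linalg.norm(d)
def proj(p,X,fish=False):
    K=np.array(p["K"]);T=np.array(p["extrinsics"])
    c=T[:3,:3].T@(np.array(X,float)-T[:3,3])
    if fish:
        n=np.hypot(c[0],c[1]);t=np.arctan2(n,c[2]);u=c[:2]/max(n,1e-9)*t
    else:u=c[:2]/c[2]
    return np.array([K[0,0]*u[0]+K[0,2],K[1,1]*u[1]+K[1,2]])
def tri(rays):
    A=np.zeros((3,3));b=np.zeros(3)
    for o,d in rays:
        P=np.eye(3)-np.outer(d,d);A+=P;b+=P@o
    X=np.linalg.solve(A,b)
    return X,[float(np.linalg.norm((np.eye(3)-np.outer(d,d))@(X-o))) for o,d in rays]
def atz(ry,z):
    o,d=ry;return o+d*(z-o[2])/d[2]
E
cat > m1.py <<'E'
from h import *
s=r.sense();print(s["time"],s["tool_pos"],s["tcp_rot"],s["finger_gap"],s["ft_force"])
P={n:r.snapshot(n) for n in("side","top","wrist")}
for n,p in P.items(): cv2.imwrite(f"pics/a_{n}.png",p["pixels"])
for t in["light_stand","beam_mid","lever_pad","clear_block","amber_block","green_block","block_rack"]:
    rs=[]
    for n,p in P.items():
        l=r.landmark_of(p,t)
        print(t,n,[(np.round(q["xy"],1).tolist(),round(q["score"],2)) for q in l[:2]])
        if l: rs.append(ray(p,l[0]["xy"],n=="wrist"))
    for a in rs: print('   z0',atz(a,{"beam_mid":100,"lever_pad":124,"light_stand":0,"block_rack":0}.get(t,8)).round(1))
    if len(rs)>1: X,e=tri(rs);print("  tri",X.round(1),np.round(e,1))
E
python3 m1.py; python3 -c "
import cv2,numpy as np
a=[cv2.imread(f'pics/a_{n}.png') for n in('side','top','wrist')]
cv2.imwrite('pics/a_all.png',np.vstack([np.hstack([cv2.resize(a[0],(400,300)),cv2.resize(a[2],(400,300))]),np.hstack([cv2.resize(a[1],(400,300)),np.zeros((300,400,3),np.uint8)])]))"
```

```text
pics
0.0 [221.61182969 556.97128343 230.23246748] [-1.79894187e+02 -1.08552095e-02  1.58292896e+02] 85.6240381944616 [ 0.84252614  0.48122544 -0.64725427]
light_stand side [([242.0, 167.0], 0.59)]
light_stand top [([353.4, 170.6], 0.89), ([159.4, 224.5], 0.68)]
light_stand wrist []
   z0 [608.6  11.7   0. ]
   z0 [617.8  20.3   0. ]
  tri [612.4  22.7   9.3] [4.1 4.1]
beam_mid side []
beam_mid top [([361.2, 162.5], 0.89)]
beam_mid wrist []
   z0 [619.8  24.9 100. ]
lever_pad side [([292.7, 140.0], 0.65)]
lever_pad top [([346.7, 234.9], 0.86)]
lever_pad wrist []
   z0 [480.8  65.6 124. ]
   z0 [483.3  56.7 124. ]
  tri [481.3  56.  118. ] [2. 2.]
clear_block side [([297.0, 267.6], 0.75)]
clear_block top [([187.3, 225.0], 0.72)]
clear_block wrist []
   z0 [494.1 370.1   8. ]
   z0 [498.8 362.6   8. ]
  tri [496.  364.2   1.1] [3. 3.]
amber_block side [([289.1, 246.4], 0.56)]
amber_block top [([211.2, 218.5], 0.68)]
amber_block wrist []
   z0 [505.1 312.2   8. ]
   z0 [512.9 314.    8. ]
  tri [509.2 314.4  11.3] [3.6 3.6]
green_block side [([297.6, 282.5], 0.85)]
green_block top [([160.7, 223.7], 0.58)]
green_block wrist []
   z0 [497.  407.2   8. ]
   z0 [500.6 417.1   8. ]
  tri [499.6 415.1  19.1] [0.8 0.8]
block_rack side [([293.3, 268.3], 0.72)]
block_rack top [([189.0, 223.8], 0.64)]
block_rack wrist []
   z0 [500.8 365.6   0. ]
   z0 [501.5 360.3   0. ]
  tri [500.8 361.2  -5.4] [0.8 0.8]
```

View pics/a_side.png

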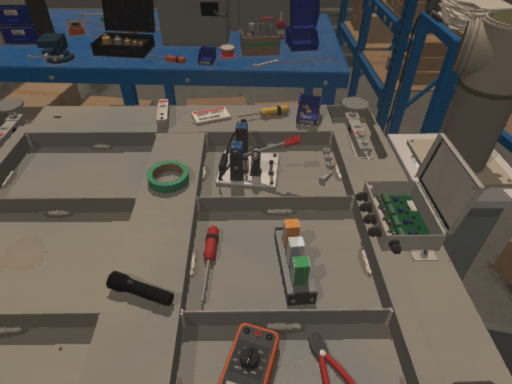

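View pics/a_top.png

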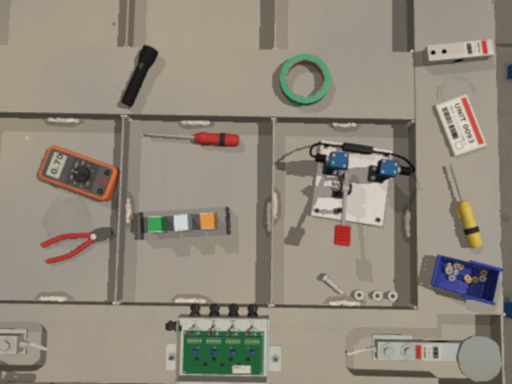

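The side view shows the rack near (295,265) with amber, clear and green from back to front. The stand is near (245,160). In the top view, clear is the middle block at (181,223), the red pad is at (342,235), and the blue heads are at (338,161) and (388,170). I'll go above the lever next and plan the steps with a small helper.

```bash
cat > plan.py <<'E'
import sys
from h import *
# usage: plan.py x y z yaw nrows
x,y,z,yaw,n=map(float,sys.argv[1:6]);n=int(n)
s=r.sense();p=np.array(s["tool_pos"]);y0=s["tcp_rot"][2]
dy=(yaw-y0+180)%360-180;d=(np.array([x,y,z])-p)/n
print("from",p.round(1),"rot",np.round(s["tcp_rot"],2),"spin/row",round(-np.radians(dy)/n,4),"step",np.linalg.norm(d).round(1))
for i in range(n):
    a=np.radians(y0+dy*i/n);c,q=np.cos(a),np.sin(a)
    print([round(v/1000,4) for v in(d[0]*c+d[1]*q,d[0]*q-d[1]*c,-d[2])])
E
python3 plan.py 465 55 235 84 16
```

```text
from [221.9 557.5 231.3] rot [-180.     -0.    158.29] spin/row 0.081 step 34.9
[np.float64(-0.0257), np.float64(-0.0236), np.float64(-0.0002)]
[np.float64(-0.0276), np.float64(-0.0214), np.float64(-0.0002)]
[np.float64(-0.0292), np.float64(-0.0191), np.float64(-0.0002)]
[np.float64(-0.0306), np.float64(-0.0167), np.float64(-0.0002)]
[np.float64(-0.0319), np.float64(-0.0141), np.float64(-0.0002)]
[np.float64(-0.0329), np.float64(-0.0115), np.float64(-0.0002)]
[np.float64(-0.0338), np.float64(-0.0088), np.float64(-0.0002)]
[np.float64(-0.0344), np.float64(-0.006), np.float64(-0.0002)]
[np.float64(-0.0347), np.float64(-0.0032), np.float64(-0.0002)]
[np.float64(-0.0349), np.float64(-0.0004), np.float64(-0.0002)]
[np.float64(-0.0348), np.float64(0.0024), np.float64(-0.0002)]
[np.float64(-0.0345), np.float64(0.0052), np.float64(-0.0002)]
[np.float64(-0.034), np.float64(0.008), np.float64(-0.0002)]
[np.float64(-0.0332), np.float64(0.0107), np.float64(-0.0002)]
[np.float64(-0.0322), np.float64(0.0134), np.float64(-0.0002)]
[np.float64(-0.031), np.float64(0.0159), np.float64(-0.0002)]
```

Request:
carry_out(
  commands=[
    {"jaw": 0.0, "translation": [-0.026, -0.024, 0], "spin": 0.08},
    {"jaw": 0.0, "translation": [-0.028, -0.021, 0], "spin": 0.08},
    {"jaw": 0.0, "translation": [-0.029, -0.019, 0], "spin": 0.08},
    {"jaw": 0.0, "translation": [-0.031, -0.017, 0], "spin": 0.08},
    {"jaw": 0.0, "translation": [-0.032, -0.014, 0], "spin": 0.08},
    {"jaw": 0.0, "translation": [-0.033, -0.012, 0], "spin": 0.08},
    {"jaw": 0.0, "translation": [-0.034, -0.009, 0], "spin": 0.08},
    {"jaw": 0.0, "translation": [-0.034, -0.006, 0], "spin": 0.08},
  ],
)

```text
time: 1.87
tool_pos: [345.1, 304.1, 231.5]
tcp_rot: [180.0, 0.0, 121.4]
ft_force: [1.0, -0.1, -0.1]
finger_gap: 0.1
grip_force: 0.0
```

Request:
carry_out(
  commands=[
    {"jaw": 0.0, "translation": [-0.035, -0.003, 0], "spin": 0.08},
    {"jaw": 0.0, "translation": [-0.035, 0, 0], "spin": 0.08},
    {"jaw": 0.0, "translation": [-0.035, 0.002, 0], "spin": 0.08},
    {"jaw": 0.0, "translation": [-0.034, 0.005, 0], "spin": 0.08},
    {"jaw": 0.0, "translation": [-0.034, 0.008, 0], "spin": 0.08},
    {"jaw": 0.0, "translation": [-0.033, 0.011, 0], "spin": 0.08},
    {"jaw": 0.0, "translation": [-0.032, 0.013, 0], "spin": 0.08},
    {"jaw": 0.0, "translation": [-0.031, 0.016, 0], "spin": 0.08},
  ],
)

```text
time: 2.53
tool_pos: [469.8, 54.7, 231.6]
tcp_rot: [180.0, -0.0, 84.7]
ft_force: [0.1, -0.5, 0.6]
finger_gap: -0.2
grip_force: 0.0
```

```bash
cat > m2.py <<'E'
from h import *
import sys
s=r.sense();print(s["time"],s["tool_pos"],s["tcp_rot"],s["finger_gap"],s["ft_force"])
P={n:r.snapshot(n) for n in("side","top","wrist")}
import json
for n,p in P.items(): cv2.imwrite(f"pics/{sys.argv[1]}_{n}.png",p["pixels"])
print(P["wrist"]["extrinsics"],P["wrist"]["K"])
import pickle;pickle.dump(P,open(f"{sys.argv[1]}.pkl","wb"))
for t in sys.argv[2:]:
    for n,p in P.items():
        l=r.landmark_of(p,t)
        print(t,n,[(np.round(q["xy"],1).tolist(),round(q["score"],2)) for q in l[:2]])
        if l: print('   atz',atz(ray(p,l[0]["xy"],n=="wrist"),{"beam_mid":100,"lever_pad":124,"light_stand":0,"block_rack":0}.get(t,8)).round(1))
E
python3 m2.py b light_stand beam_mid lever_pad
```

```text
2.5333 [469.82110794  54.70208404 231.61694501] [ 1.79954980e+02 -8.96917985e-03  8.47220111e+01] -0.15617923272817957 [ 0.06923204 -0.47320584  0.55410974]
[[ 9.95436882e-01 -9.11406872e-02 -2.82628516e-02  4.78839143e+02]
 [-9.54212381e-02 -9.49369621e-01 -2.99319410e-01  1.27290682e+02]
 [ 4.48283977e-04  3.00650457e-01 -9.53734293e-01  3.74189610e+02]
 [ 0.00000000e+00  0.00000000e+00  0.00000000e+00  1.00000000e+00]] [[297.31863964   0.         252.16992627]
 [  0.         297.31863964 193.05619674]
 [  0.           0.           1.        ]]
light_stand side [([239.3, 170.9], 0.68)]
   atz [616.   29.5   0. ]
light_stand top []
light_stand wrist [([362.3, 176.9], 0.76)]
   atz [619.1  18.5   0. ]
beam_mid side [([240.2, 138.8], 0.73)]
   atz [612.3  21.6 100. ]
beam_mid top [([361.5, 162.6], 0.91)]
   atz [619.7  24.3 100. ]
beam_mid wrist [([391.2, 196.2], 0.72), ([263.2, 173.3], 0.25)]
   atz [615.5  23.9 100. ]
lever_pad side [([292.7, 138.3], 0.61)]
   atz [480.   57.9 124. ]
lever_pad top [([344.8, 233.3], 0.72)]
   atz [486.1  60.2 124. ]
lever_pad wrist [([263.6, 172.3], 0.56)]
   atz [483.1  66.6 124. ]
```

View pics/b_wrist.png

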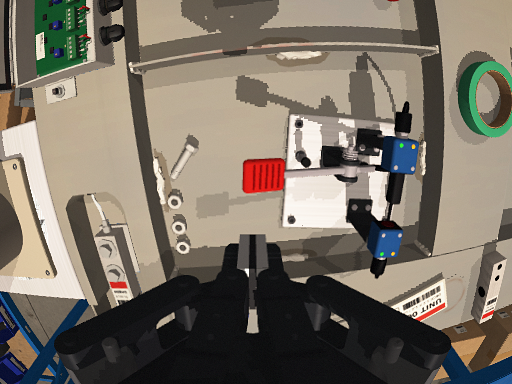

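The wrist view shows the red pad at (263,175), the heads at (399,154) and (384,240), and the left corners of the plate at (289,114) and (283,225). Next I'll fit the stand pose to the colour blobs in all three views, and do the same for the rack blocks.

```bash
cat > fit.py <<'E'
from h import *
import pickle
from scipy.optimize import least_squares
P=pickle.load(open("b.pkl","rb"))
def blobs(p,lo,hi,box,k):
    h=cv2.cvtColor(p["pixels"],cv2.COLOR_BGR2HSV);m=cv2.inRange(h,lo,hi);x0,y0,x1,y1=box
    w=np.zeros_like(m);w[y0:y1,x0:x1]=m[y0:y1,x0:x1]
    n,l,s,c=cv2.connectedComponentsWithStats(cv2.morphologyEx(w,cv2.MORPH_CLOSE,np.ones((5,5))))
    o=1+np.argsort(-s[1:,4])[:k];return [(c[i],s[i,4]) for i in o]
BL=((100,120,40),(125,255,255));RD=((0,170,90),(6,255,255))
obs=[]
for n,hb,pb in(("top",(310,140,410,190),(325,215,360,250)),("wrist",(355,120,430,270),(235,150,290,200)),("side",(220,110,256,190),(275,125,310,160))):
    for c,a in blobs(P[n],*BL,hb,2):obs.append((n,"h",c));print(n,"head",c.round(1),a)
    if n!="side":
        for c,a in blobs(P[n],*RD,pb,1):obs.append((n,"p",c));print(n,"pad",c.round(1),a)
def box(c,d,t=0):
    g=np.array(np.meshgrid([-.5,.5],[-.5,.5],[-.5,.5])).reshape(3,-1).T*d
    return g@R.from_euler("y",t).as_matrix().T+c
th=0.425
n_=np.array([-np.sin(th),0,np.cos(th)])
def hullc(p,X,f):
    q=np.array([proj(p,x,f) for x in X],np.float32);m=cv2.moments(cv2.convexHull(q));return np.array([m["m10"],m["m01"]])/m["m00"]
def W(v,X): return R.from_euler("z",v[2],degrees=True).apply(X)+[v[0],v[1],0]
def res(v):
    o=[]
    for n,k,c in obs:
        if k=="h": 
            qs=[hullc(P[n],W(v,box(np.array([0,s*47,100]),(30,34,28))),n=="wrist") for s in(-1,1)]
            q=min(qs,key=lambda q:np.linalg.norm(q-c))
        else: q=proj(P[n],W(v,np.array([[-136,23,124.]]))[0],n=="wrist")
        o+=list(q-c)
    for c,X in(((289,114),(-80,75,10)),((283,225),(-80,-75,10))):
        pass
    return np.array(o)
for sel in(("top","wrist","side"),("top",),("wrist",)):
    O=obs;obs=[o for o in O if o[0] in sel]
    s=least_squares(res,[618,24,-7],loss="soft_l1");print(sel,s.x.round(2),s.fun.reshape(-1,2).round(1).tolist());v=s.x;obs=O
    print("  pad",W(v,np.array([[-136,23,124.],[-140,23,41]])).round(1).tolist())
s=least_squares(res,[618,24,-7],loss="soft_l1").x
for X in((-80,75,10),(-80,-75,10)):print("corner",proj(P["wrist"],W(s,np.array([X]))[0],True).round(1))
for n in("top","side"):
  for t,z in(("clear_block",0),("amber_block",0),("green_block",0)):
    p=P[n]
    l=r.regions_of(p,t)
    if l:
        m=l[0]["pixels"];ys,xs=np.nonzero(m);print(n,t,l[0]["score"],len(xs),"cent",xs.mean().round(1),ys.mean().round(1),xs.min(),xs.max(),ys.min(),ys.max(),"at z83" ,atz(ray(p,(xs.mean(),ys.mean())),83 if n=="top" else 56).round(1))
E
python3 fit.py
```

```text
top head [387.6 168.4] 278
top head [337.7 160.9] 260
top pad [342.1 235.2] 267
wrist head [399.4 154.9] 1166
wrist head [383.9 241.4] 896
wrist pad [263.  174.8] 1332
side head [235.5 144.4] 16
side head [240.6 125.5] 10
('top', 'wrist', 'side') [615.98  22.72  -7.74] [[-0.4, -0.2], [0.1, -0.2], [0.7, -0.9], [-0.9, -1.2], [-0.3, -3.5], [2.3, 0.4], [0.6, 4.8], [0.6, 4.2]]
  pad [[484.3, 63.8, 124.0], [480.4, 64.4, 41.0]]
('top',) [615.63  24.57  -7.4 ] [[-1.3, -0.2], [-0.9, 0.1], [0.1, -0.6]]
  pad [[483.7, 64.9, 124.0], [479.8, 65.4, 41.0]]
('wrist',) [615.04  22.89  -7.67] [[-1.7, -1.3], [-1.0, -3.5], [1.1, 0.5]]
  pad [[483.3, 63.8, 124.0], [479.4, 64.4, 41.0]]
corner [308.8 113.7]
corner [299.1 226.9]
top clear_block 0.75 274 cent 182.7 222.4 174 191 214 230 at z83 [502.2 360.5  83. ]
top amber_block 0.56 273 cent 208.0 220.7 200 216 213 229 at z83 [506.2 312.8  83. ]
top green_block 0.87 317 cent 156.5 223.9 147 166 216 232 at z83 [498.6 410.1  83. ]
side clear_block 0.81 402 cent 294.4 247.8 286 304 236 264 at z83 [502.1 357.9  56. ]
side amber_block 0.59 308 cent 290.3 229.0 283 299 219 244 at z83 [505.2 305.4  56. ]
side green_block 0.68 460 cent 299.9 269.7 291 309 256 284 at z83 [497.2 412.6  56. ]
```

Request:
carry_out(
  commands=[
    {"jaw": 0.0, "translation": [0.011, 0.007, 0.02], "spin": 0.047},
    {"jaw": 0.0, "translation": [0, 0, 0.03], "spin": 0},
    {"jaw": 0.0, "translation": [0, 0, 0.03], "spin": 0},
    {"jaw": 0.0, "translation": [0, 0, 0.01], "spin": 0},
    {"jaw": 0.0, "translation": [0, 0, 0.008], "spin": 0},
    {"jaw": 0.0, "translation": [0, 0, 0.008], "spin": 0},
    {"jaw": 0.0, "translation": [0, 0, 0.008], "spin": 0},
    {"jaw": 0.0, "translation": [0, 0, 0.008], "spin": 0},
  ],
)

```text
time: 4.1
tool_pos: [478.6, 66.8, 110.4]
tcp_rot: [179.8, -0.0, 82.3]
ft_force: [-0.8, -0.5, 3.0]
finger_gap: -0.2
grip_force: 1.1
```

Request:
carry_out(
  commands=[
    {"jaw": 0.0, "translation": [0, 0, 0.007], "spin": 0},
    {"jaw": 0.0, "translation": [0, 0, 0.007], "spin": 0},
    {"jaw": 0.0, "translation": [0, 0, 0.007], "spin": 0},
    {"jaw": 0.0, "translation": [0, 0, 0.007], "spin": 0},
    {"jaw": 0.0, "translation": [0, 0, 0.007], "spin": 0},
    {"jaw": 0.0, "translation": [0, 0, 0.007], "spin": 0},
    {"jaw": 0.0, "translation": [0, 0, 0.007], "spin": 0},
    {"jaw": 0.0, "translation": [0, 0, 0], "spin": 0},
  ],
)

```text
time: 4.77
tool_pos: [477.5, 66.7, 59.4]
tcp_rot: [180.0, 0.0, 82.3]
ft_force: [1.7, -0.1, 6.1]
finger_gap: -0.4
grip_force: 2.5
```

Contact at about 6 N, with roughly 15 mm to go to the stop. I'll continue gently.

Request:
carry_out(
  commands=[
    {"jaw": 0.0, "translation": [0, 0, 0.003], "spin": 0},
    {"jaw": 0.0, "translation": [0, 0, 0.003], "spin": 0},
    {"jaw": 0.0, "translation": [0, 0, 0.003], "spin": 0},
    {"jaw": 0.0, "translation": [0, 0, 0.001], "spin": 0},
    {"jaw": 0.0, "translation": [0, 0, 0.001], "spin": 0},
    {"jaw": 0.0, "translation": [0, 0, 0], "spin": 0},
    {"jaw": 0.0, "translation": [0, 0, 0], "spin": 0},
    {"jaw": 0.0, "translation": [0, 0, 0], "spin": 0},
  ],
)

```text
time: 5.43
tool_pos: [478.5, 66.7, 50.3]
tcp_rot: [179.9, -0.0, 82.3]
ft_force: [1.1, -0.8, 6.6]
finger_gap: 0.2
grip_force: 2.8
```

```bash
python3 m2.py c lever_pad | grep -A1 lever
```

```text
lever_pad side [([295.8, 165.7], 0.73)]
   atz [484.6 172.3 124. ]
lever_pad top []
lever_pad wrist []
```

View pics/c_wrist.png

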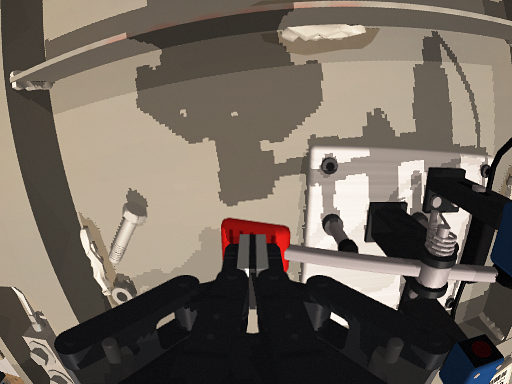

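The wrist view shows the fingertips on the red pad at (255,240). At 6.6 N there is no jump in force yet, so I'll keep going to the stop.

Request:
carry_out(
  commands=[
    {"jaw": 0.0, "translation": [0, 0, 0.002], "spin": 0},
    {"jaw": 0.0, "translation": [0, 0, 0.002], "spin": 0},
    {"jaw": 0.0, "translation": [0, 0, 0.001], "spin": 0},
    {"jaw": 0.0, "translation": [0, 0, 0.001], "spin": 0},
    {"jaw": 0.0, "translation": [0, 0, 0], "spin": 0},
    {"jaw": 0.0, "translation": [0, 0, 0], "spin": 0},
    {"jaw": 0.0, "translation": [0, 0, 0], "spin": 0},
    {"jaw": 0.0, "translation": [0, 0, 0], "spin": 0},
  ],
)

```text
time: 6.4
tool_pos: [478.6, 66.7, 44.3]
tcp_rot: [179.8, -0.0, 82.3]
ft_force: [-0.1, 0.1, 7.7]
finger_gap: 0.0
grip_force: 2.9
```

Request:
carry_out(
  commands=[
    {"jaw": 0.0, "translation": [0, 0, 0.001], "spin": 0},
    {"jaw": 0.0, "translation": [0, 0, 0.001], "spin": 0},
    {"jaw": 0.0, "translation": [0, 0, 0.001], "spin": 0},
    {"jaw": 0.0, "translation": [0, 0, 0.0005], "spin": 0},
    {"jaw": 0.0, "translation": [0, 0, 0], "spin": 0},
    {"jaw": 0.0, "translation": [0, 0, 0], "spin": 0},
    {"jaw": 0.0, "translation": [0, 0, 0], "spin": 0},
    {"jaw": 0.0, "translation": [0, 0, 0], "spin": 0},
  ],
)

```text
time: 7.07
tool_pos: [479.4, 66.7, 42.2]
tcp_rot: [179.8, -0.0, 82.3]
ft_force: [-3.6, -1.2, 17.7]
finger_gap: -0.2
grip_force: 8.8
```

Force jumped to 17.7 N and the tool stopped short of the commanded depth, so the lever is at its stop. I'll hold, then release straight up.

Request:
carry_out(
  commands=[
    {"jaw": 0.0, "translation": [0, 0, 0], "spin": 0},
    {"jaw": 0.0, "translation": [0, 0, 0], "spin": 0},
    {"jaw": 0.0, "translation": [0, 0, 0], "spin": 0},
    {"jaw": 0.0, "translation": [0, 0, 0], "spin": 0},
    {"jaw": 0.0, "translation": [0, 0, 0], "spin": 0},
    {"jaw": 0.0, "translation": [0, 0, 0], "spin": 0},
    {"jaw": 0.0, "translation": [0, 0, 0], "spin": 0},
    {"jaw": 0.0, "translation": [0, 0, 0], "spin": 0},
  ],
)

```text
time: 7.73
tool_pos: [479.4, 66.7, 42.2]
tcp_rot: [179.8, -0.0, 82.3]
ft_force: [-3.3, -1.2, 18.5]
finger_gap: -0.1
grip_force: 8.8
```

Request:
carry_out(
  commands=[
    {"jaw": 0.0, "translation": [0, 0, -0.01], "spin": 0},
    {"jaw": 0.0, "translation": [0, 0, -0.02], "spin": 0},
    {"jaw": 0.0, "translation": [0, 0, -0.02], "spin": 0},
    {"jaw": 0.0, "translation": [0, 0, -0.02], "spin": 0},
    {"jaw": 0.0, "translation": [0, 0, -0.02], "spin": 0},
    {"jaw": 0.0, "translation": [0, 0, -0.03], "spin": 0},
    {"jaw": 0.0, "translation": [0, 0, -0.04], "spin": 0},
    {"jaw": 0.0, "translation": [0, 0, -0.04], "spin": 0},
  ],
)

```text
time: 8.4
tool_pos: [476.0, 66.7, 240.0]
tcp_rot: [-179.8, 0.0, 82.3]
ft_force: [0.5, 0.2, 0.3]
finger_gap: -0.3
grip_force: 0.0
```

```bash
python3 m2.py d lever_pad | grep -A1 lever; python3 plan.py 500 290 235 94.5 8
```

```text
lever_pad side [([292.1, 138.2], 0.83)]
   atz [481.5  57.4 124. ]
lever_pad top [([344.6, 232.7], 0.74)]
   atz [487.2  60.5 124. ]
lever_pad wrist [([251.4, 185.7], 0.92)]
   atz [482.3  65.8 124. ]
from [476.5  66.7 238.3] rot [-1.7987e+02  2.0000e-02  8.2260e+01] spin/row -0.0267 step 28.1
[np.float64(0.028), np.float64(-0.0008), np.float64(0.0004)]
[np.float64(0.0281), np.float64(-0.0001), np.float64(0.0004)]
[np.float64(0.0281), np.float64(0.0007), np.float64(0.0004)]
[np.float64(0.028), np.float64(0.0014), np.float64(0.0004)]
[np.float64(0.028), np.float64(0.0021), np.float64(0.0004)]
[np.float64(0.0279), np.float64(0.0029), np.float64(0.0004)]
[np.float64(0.0278), np.float64(0.0036), np.float64(0.0004)]
[np.float64(0.0277), np.float64(0.0044), np.float64(0.0004)]
```

The lever is back up. I'll move to look over the rack and open the jaws.

Request:
carry_out(
  commands=[
    {"jaw": 0.06, "translation": [0.028, -0.001, 0], "spin": -0.027},
    {"jaw": 0.06, "translation": [0.028, 0, 0], "spin": -0.027},
    {"jaw": 0.06, "translation": [0.028, 0.001, 0], "spin": -0.027},
    {"jaw": 0.06, "translation": [0.028, 0.001, 0], "spin": -0.027},
    {"jaw": 0.06, "translation": [0.028, 0.002, 0], "spin": -0.027},
    {"jaw": 0.06, "translation": [0.028, 0.003, 0], "spin": -0.027},
    {"jaw": 0.06, "translation": [0.028, 0.004, 0], "spin": -0.027},
    {"jaw": 0.06, "translation": [0.028, 0.004, 0], "spin": -0.027},
  ],
)

```text
time: 9.37
tool_pos: [499.2, 291.3, 237.1]
tcp_rot: [-179.8, 0.1, 94.7]
ft_force: [0.7, -0.2, 0.2]
finger_gap: 59.9
grip_force: 0.0
```

```bash
python3 m2.py e clear_block amber_block green_block block_rack | grep -v '^\[\[\|^ \['
```

```text
9.3667 [499.23444427 291.34477441 237.12147186] [-1.79788874e+02  8.48225387e-02  9.47180913e+01] 59.949821217097536 [ 0.71970083 -0.23337483  0.15864566]
clear_block side [([295.6, 265.4], 0.54)]
   atz [496.4 364.4   8. ]
clear_block top []
clear_block wrist [([262.4, 109.2], 0.75)]
   atz [505.1 361.3   8. ]
amber_block side [([289.0, 248.6], 0.85)]
   atz [505.9 318.5   8. ]
amber_block top []
amber_block wrist [([262.4, 145.2], 0.92)]
   atz [509.3 316.1   8. ]
green_block side [([300.0, 286.8], 0.73)]
   atz [493.4 417.4   8. ]
green_block top []
green_block wrist [([263.8, 66.9], 0.9)]
   atz [502.2 414.4   8. ]
block_rack side [([292.6, 269.9], 0.64), ([290.4, 248.1], 0.42)]
   atz [502.7 369.7   0. ]
block_rack top [([192.0, 136.8], 0.44)]
   atz [683.8 359.4   0. ]
block_rack wrist [([260.2, 105.6], 0.83)]
   atz [502.2 365.5   0. ]
```

View pics/e_wrist.png

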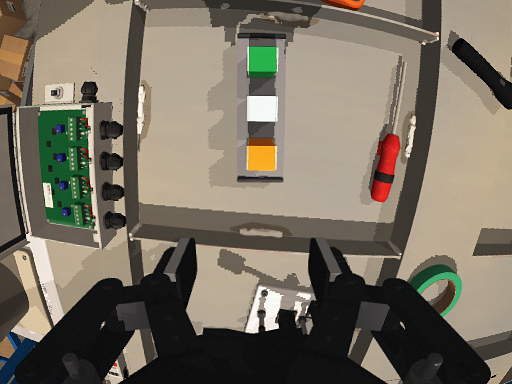

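The wrist view shows amber at (262,155), clear (white top) at (262,108) and green at (263,60). I'll triangulate the top faces from the wrist and top pictures.

```bash
cat > rk.py <<'E'
from h import *
import pickle
P=pickle.load(open("e.pkl","rb"));T=pickle.load(open("b.pkl","rb"))["top"];w=P["wrist"]
C={}
for nm,lo,hi,wb,tb in(("green",(45,120,80),(75,255,255),(240,40,285,80),(145,212,167,235)),("clear",(0,0,215),(180,40,255),(240,88,285,130),(170,212,192,233)),("amber",(10,150,150),(25,255,255),(240,132,285,178),(196,210,218,232))):
    rs=[]
    for n,p,(x0,y0,x1,y1) in(("w",w,wb),("t",T,tb)):
        m=cv2.inRange(cv2.cvtColor(p["pixels"],cv2.COLOR_BGR2HSV),lo,hi)[y0:y1,x0:x1]
        c,s,a=cv2.minAreaRect(cv2.findNonZero(m));c=np.array(c)+[x0,y0]
        rs.append(ray(p,c,n=="w"));print(nm,n,c.round(1),np.round(s,1),round(a,1),cv2.countNonZero(m),atz(rs[-1],83).round(1))
    print("  tri",*[np.round(v,1) for v in tri(rs)]);C[nm]=atz(rs[0],83)
d=C["green"]-C["amber"];print("rack yaw",np.degrees(np.arctan2(-d[0],d[1])),np.linalg.norm(d),np.mean(list(C.values()),0))
E
python3 rk.py
```

```text
green w [262.5  61. ] [30. 27.] 90.0 814 [498.7 410.9  83. ]
green t [157. 224.] [12. 18.] 90.0 235 [498.4 409.2  83. ]
  tri [499.  414.9  55.2] [0.1 0.1]
clear w [262. 108.] [24. 30.] 90.0 762 [502.3 363.9  83. ]
clear t [180.5 222. ] [12. 11.] 90.0 154 [502.8 364.8  83. ]
  tri [502.4 364.   88.2] [0.3 0.3]
amber w [261. 158.] [24. 26.] 90.0 651 [505.9 313.5  83. ]
amber t [207.5 220.5] [13. 15.] 90.0 204 [506.5 313.7  83. ]
  tri [506.2 313.6  83.7] [0.3 0.3]
rack yaw 4.259675588846046 97.75018590175021 [502.29247769 362.7622982   83.        ]
```

Request:
carry_out(
  commands=[
    {"jaw": 0.06, "translation": [0.018, 0.002, 0.01], "spin": 0.007},
    {"jaw": 0.06, "translation": [0.018, 0.002, 0.01], "spin": 0},
    {"jaw": 0.06, "translation": [0.018, 0.002, 0.015], "spin": 0},
    {"jaw": 0.06, "translation": [0.0175, 0.003, 0.02], "spin": 0},
    {"jaw": 0.06, "translation": [0, 0, 0.02], "spin": 0},
    {"jaw": 0.06, "translation": [0, 0, 0.02], "spin": 0},
    {"jaw": 0.06, "translation": [0, 0, 0.02], "spin": 0},
    {"jaw": 0.06, "translation": [0, 0, 0], "spin": 0},
  ],
)

```text
time: 10.78
tool_pos: [501.1, 360.9, 119.6]
tcp_rot: [-179.6, 0.2, 94.3]
ft_force: [-0.6, -1.1, -0.6]
finger_gap: 59.8
grip_force: 0.0
```

```bash
python3 m2.py f clear_block | grep -v '^\[\[\|^ \['; python3 plan.py 502.3 363.5 46 94.3 8
python3 - <<'E'
from h import *
import pickle
w=pickle.load(open("f.pkl","rb"))["wrist"]
print([proj(w,(502.3,y,83),True).round(1) for y in (313.5,363.5,413.5)])
E
```

```text
10.7833 [501.1494723  360.9211286  119.59321054] [-179.60741397    0.19917104   94.25149352] 59.78265395014921 [-0.60682394 -1.05009918 -0.59737238]
clear_block side [([295.0, 264.6], 0.78)]
   atz [497.5 362.3   8. ]
clear_block top []
clear_block wrist []
from [505. 363. 127.] rot [ 1.7983e+02 -8.0000e-02  9.4230e+01] spin/row -0.0002 step 10.1
[np.float64(0.0001), np.float64(-0.0003), np.float64(0.0101)]
[np.float64(0.0001), np.float64(-0.0003), np.float64(0.0101)]
[np.float64(0.0001), np.float64(-0.0003), np.float64(0.0101)]
[np.float64(0.0001), np.float64(-0.0003), np.float64(0.0101)]
[np.float64(0.0001), np.float64(-0.0003), np.float64(0.0101)]
[np.float64(0.0001), np.float64(-0.0003), np.float64(0.0101)]
[np.float64(0.0001), np.float64(-0.0003), np.float64(0.0101)]
[np.float64(0.0001), np.float64(-0.0003), np.float64(0.0101)]
[array([245.2, 278.2]), array([250. , 215.7]), array([255.8, 140.8])]
```

View pics/f_wrist.png

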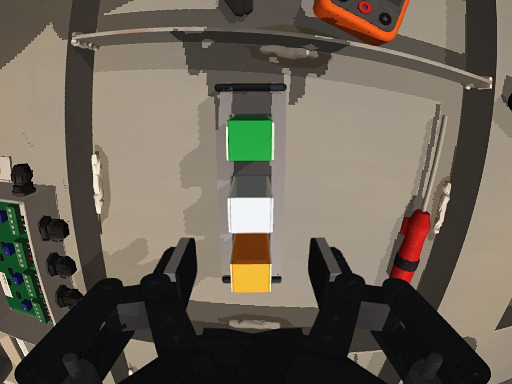

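The white top of the clear block is centred at (250,215), which matches the projected position. The last two state readings differ, so I'll sense again before descending.

Run:
```python
from h import *
import pickle
for i in range(3):
    s=r.sense();print(s["time"],s["tool_pos"].round(1) if hasattr(s["tool_pos"],"round") else s["tool_pos"],np.round(s["qd"],1),np.round(s["joint_pos"],2))
    w=r.snapshot("wrist")
    print(np.array(w["extrinsics"])[:3,3].round(1))
m=cv2.inRange(cv2.cvtColor(w["pixels"],cv2.COLOR_BGR2HSV),(0,0,225),(180,40,255))[170:250,215:285]
c,z,a=cv2.minAreaRect(cv2.findNonZero(m));c=np.array(c)+[215,170];print(c,z,a,atz(ray(w,c,True),83))
print(proj(w,s["tool_pos"],True))
```

```text
11.0833 [505. 363. 127.] [-0.  -0.1  0.3 -0.  -0.1 -0. ] [30.98 14.58 88.31 -0.   76.92 26.76]
[499.8 437.7 270. ]
11.1333 [504.9 362.9 126.8] [ 0.   0.2  0.4 -0.1 -0.2  0. ] [30.99 14.58 88.33 -0.   76.92 26.75]
[499.7 437.7 269.8]
11.1833 [504.7 362.8 126.5] [ 0.   0.3  0.3 -0.1 -0.2 -0. ] [30.99 14.6  88.35 -0.   76.91 26.75]
[499.6 437.6 269.5]
[248. 215.] (44.0, 34.0) 0.0 [502.55749733 363.91502915  83.        ]
[250.92885088 246.6176153 ]
```

Request:
carry_out(
  commands=[
    {"jaw": 0.06, "translation": [0, 0, 0.01], "spin": 0},
    {"jaw": 0.06, "translation": [0, 0, 0.015], "spin": 0},
    {"jaw": 0.06, "translation": [0, 0, 0.015], "spin": 0},
    {"jaw": 0.06, "translation": [0, 0, 0.015], "spin": 0},
    {"jaw": 0.06, "translation": [0, 0, 0.01], "spin": 0},
    {"jaw": 0.06, "translation": [0, 0, 0.008], "spin": 0},
    {"jaw": 0.06, "translation": [0, 0, 0.003], "spin": 0},
    {"jaw": 0.06, "translation": [0, 0, 0], "spin": 0},
  ],
)

```text
time: 11.9
tool_pos: [503.4, 362.1, 47.8]
tcp_rot: [-179.9, 0.0, 94.2]
ft_force: [-0.4, -0.5, 1.1]
finger_gap: 59.9
grip_force: 0.0
```

Request:
carry_out(
  commands=[
    {"jaw": 0.06, "translation": [0, 0, 0], "spin": 0},
    {"jaw": 0.06, "translation": [0, 0, 0], "spin": 0},
    {"jaw": 0.06, "translation": [0, 0, 0], "spin": 0},
    {"jaw": 0.06, "translation": [0, 0, 0], "spin": 0},
    {"jaw": 0.06, "translation": [0, 0, 0], "spin": 0},
    {"jaw": 0.06, "translation": [0, 0, 0], "spin": 0},
    {"jaw": 0.06, "translation": [0, 0, 0], "spin": 0},
    {"jaw": 0.06, "translation": [0, 0, 0], "spin": 0},
  ],
)

```text
time: 12.57
tool_pos: [503.8, 362.4, 48.8]
tcp_rot: [180.0, -0.0, 94.2]
ft_force: [-0.2, 0.1, 0.4]
finger_gap: 59.9
grip_force: 0.0
```

Request:
carry_out(
  commands=[
    {"jaw": 0.06, "translation": [0.0012, -0.0014, 0.002], "spin": 0},
    {"jaw": 0.06, "translation": [0, 0, 0], "spin": 0},
    {"jaw": 0.06, "translation": [0, 0, 0], "spin": 0},
    {"jaw": 0.05, "translation": [0, 0, 0], "spin": 0},
    {"jaw": 0.04, "translation": [0, 0, 0], "spin": 0},
    {"jaw": 0.035, "translation": [0, 0, 0], "spin": 0},
    {"jaw": 0.03, "translation": [0, 0, 0], "spin": 0},
    {"jaw": 0.02, "translation": [0, 0, 0], "spin": 0},
  ],
  squeeze=40,
)

```text
time: 13.23
tool_pos: [502.5, 363.5, 46.9]
tcp_rot: [180.0, -0.0, 94.2]
ft_force: [-0.5, 0.8, 1.2]
finger_gap: 29.9
grip_force: 39.8
```

Request:
carry_out(
  commands=[
    {"jaw": 0.02, "translation": [0, 0, 0], "spin": 0},
    {"jaw": 0.02, "translation": [0, 0, 0], "spin": 0},
    {"jaw": 0.02, "translation": [0, 0, 0], "spin": 0},
    {"jaw": 0.02, "translation": [0, 0, 0], "spin": 0},
    {"jaw": 0.02, "translation": [0, 0, 0], "spin": 0},
    {"jaw": 0.02, "translation": [0, 0, 0], "spin": 0},
    {"jaw": 0.02, "translation": [0, 0, 0], "spin": 0},
    {"jaw": 0.02, "translation": [0, 0, 0], "spin": 0},
  ],
)

```text
time: 13.9
tool_pos: [502.4, 363.5, 46.9]
tcp_rot: [180.0, -0.0, 94.2]
ft_force: [-0.5, -0.2, 2.3]
finger_gap: 29.4
grip_force: 39.7
```

Gripped at 29.4 mm. Lift straight up.

Request:
carry_out(
  commands=[
    {"jaw": 0.02, "translation": [0, 0, -0.008], "spin": 0},
    {"jaw": 0.02, "translation": [0, 0, -0.015], "spin": 0},
    {"jaw": 0.02, "translation": [0, 0, -0.02], "spin": 0},
    {"jaw": 0.02, "translation": [0, 0, -0.03], "spin": 0},
    {"jaw": 0.02, "translation": [0, 0, -0.03], "spin": 0},
    {"jaw": 0.02, "translation": [0, 0, -0.03], "spin": 0},
    {"jaw": 0.02, "translation": [0, 0, -0.02], "spin": 0},
    {"jaw": 0.02, "translation": [0, 0, -0.012], "spin": 0},
  ],
)

```text
time: 14.57
tool_pos: [503.4, 364.1, 215.9]
tcp_rot: [179.8, -0.1, 94.2]
ft_force: [-0.4, -0.0, -0.6]
finger_gap: 29.6
grip_force: 41.0
```

```bash
python3 plan.py 600 30 212 82.4 16
```

```text
from [503.4 364.1 215.9] rot [ 1.7977e+02 -1.2000e-01  9.4240e+01] spin/row 0.0129 step 21.7
[np.float64(-0.0213), np.float64(0.0045), np.float64(0.0002)]
[np.float64(-0.0212), np.float64(0.0048), np.float64(0.0002)]
[np.float64(-0.0211), np.float64(0.005), np.float64(0.0002)]
[np.float64(-0.0211), np.float64(0.0053), np.float64(0.0002)]
[np.float64(-0.021), np.float64(0.0056), np.float64(0.0002)]
[np.float64(-0.0209), np.float64(0.0058), np.float64(0.0002)]
[np.float64(-0.0209), np.float64(0.0061), np.float64(0.0002)]
[np.float64(-0.0208), np.float64(0.0064), np.float64(0.0002)]
[np.float64(-0.0207), np.float64(0.0066), np.float64(0.0002)]
[np.float64(-0.0206), np.float64(0.0069), np.float64(0.0002)]
[np.float64(-0.0205), np.float64(0.0072), np.float64(0.0002)]
[np.float64(-0.0204), np.float64(0.0074), np.float64(0.0002)]
[np.float64(-0.0203), np.float64(0.0077), np.float64(0.0002)]
[np.float64(-0.0202), np.float64(0.008), np.float64(0.0002)]
[np.float64(-0.0201), np.float64(0.0082), np.float64(0.0002)]
[np.float64(-0.02), np.float64(0.0085), np.float64(0.0002)]
```

Request:
carry_out(
  commands=[
    {"jaw": 0.02, "translation": [-0.015, 0.003, 0], "spin": 0.013},
    {"jaw": 0.02, "translation": [-0.021, 0.005, 0], "spin": 0.013},
    {"jaw": 0.02, "translation": [-0.021, 0.005, 0], "spin": 0.013},
    {"jaw": 0.02, "translation": [-0.021, 0.005, 0], "spin": 0.013},
    {"jaw": 0.02, "translation": [-0.021, 0.006, 0], "spin": 0.013},
    {"jaw": 0.02, "translation": [-0.021, 0.006, 0], "spin": 0.013},
    {"jaw": 0.02, "translation": [-0.021, 0.006, 0], "spin": 0.013},
    {"jaw": 0.02, "translation": [-0.021, 0.006, 0], "spin": 0.013},
  ],
)

```text
time: 15.23
tool_pos: [547.9, 200.5, 209.7]
tcp_rot: [-179.8, 0.1, 88.2]
ft_force: [-0.5, 0.7, -1.1]
finger_gap: 29.2
grip_force: 41.0
```

Request:
carry_out(
  commands=[
    {"jaw": 0.02, "translation": [-0.021, 0.007, 0], "spin": 0.013},
    {"jaw": 0.02, "translation": [-0.021, 0.007, 0], "spin": 0.013},
    {"jaw": 0.02, "translation": [-0.021, 0.007, 0], "spin": 0.013},
    {"jaw": 0.02, "translation": [-0.021, 0.007, 0], "spin": 0.013},
    {"jaw": 0.02, "translation": [-0.021, 0.008, 0], "spin": 0.013},
    {"jaw": 0.02, "translation": [-0.02, 0.008, 0], "spin": 0.013},
    {"jaw": 0.02, "translation": [-0.016, 0.006, 0], "spin": 0.013},
    {"jaw": 0.02, "translation": [-0.01, 0.003, 0], "spin": 0.013},
  ],
)

```text
time: 15.9
tool_pos: [590.1, 45.6, 209.8]
tcp_rot: [-179.8, 0.1, 82.2]
ft_force: [0.0, 0.6, -1.3]
finger_gap: 29.6
grip_force: 41.0
```

```bash
python3 m2.py g light_stand beam_mid clear_block| grep -v '^\[\[\|^ \['
```

```text
15.9 [590.07130417  45.62925703 209.76334467] [-1.79835921e+02  6.70278366e-02  8.21630824e+01] 29.578576420130688 [ 0.0456663   0.55454338 -1.3315824 ]
light_stand side [([242.5, 170.0], 0.66)]
   atz [607.2  25.5   0. ]
light_stand top [([353.1, 172.8], 0.79)]
   atz [613.1  21.    0. ]
light_stand wrist [([275.3, 183.3], 0.94)]
   atz [615.6  19.6   0. ]
beam_mid side []
beam_mid top [([361.2, 161.7], 0.8)]
   atz [621.4  24.9 100. ]
beam_mid wrist [([282.8, 209.1], 0.76)]
   atz [615.8  23.1 100. ]
clear_block side [([250.1, 120.3], 0.92)]
   atz [ 581.9 -231.4    8. ]
clear_block top [([357.7, 172.7], 0.69)]
   atz [612.4  13.    8. ]
clear_block wrist [([124.7, 190.4], 0.19)]
   atz [422.9  39.3   8. ]
```

View pics/g_wrist.png

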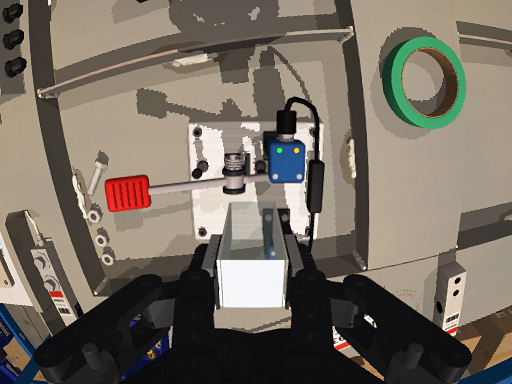

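The wrist view shows the held block at (253,270), the +y head at (287,160) and the pad at (127,193), with the lever up. I'll refit the stand pose with the close views b, d and g.

```bash
cat > fit2.py <<'E'
from h import *
import pickle
from scipy.optimize import least_squares
V={k:pickle.load(open(k+".pkl","rb")) for k in"bdg"}
def blobs(p,lo,hi,k,b):
    m=cv2.inRange(cv2.cvtColor(p["pixels"],cv2.COLOR_BGR2HSV),lo,hi);w=np.zeros_like(m);w[b[1]:b[3],b[0]:b[2]]=m[b[1]:b[3],b[0]:b[2]]
    n,l,s,c=cv2.connectedComponentsWithStats(cv2.morphologyEx(w,cv2.MORPH_CLOSE,np.ones((5,5))))
    return [c[i] for i in 1+np.argsort(-s[1:,4])[:k] if s[i,4]>150]
BL=((100,120,40),(125,255,255));RD=((0,170,90),(6,255,255))
S=[("b","wrist",(355,120,430,270),2,(235,150,290,200)),("d","wrist",(340,110,430,290),2,(215,150,285,220)),("g","wrist",(255,125,315,190),1,(95,165,160,220)),("b","top",(310,140,410,190),2,(325,215,360,250)),("d","top",(310,140,410,190),2,(325,215,360,250))]
obs=[]
for k,n,hb,nh,pb in S:
    p=V[k][n]
    obs+=[(p,n,"h",c) for c in blobs(p,*BL,nh,hb)]
    obs+=[(p,n,"p",c) for c in blobs(p,*RD,1,pb)]
def W(v,X): return R.from_euler("z",v[2],degrees=True).apply(X)+[v[0],v[1],0]
g=np.array(np.meshgrid([-.5,.5],[-.5,.5],[-.5,.5])).reshape(3,-1).T*(30,34,28)
def hc(p,X,f):
    m=cv2.moments(cv2.convexHull(np.array([proj(p,x,f) for x in X],np.float32)));return np.array([m["m10"],m["m01"]])/m["m00"]
def res(v):
    o=[]
    for p,n,k,c in obs:
        f=n=="wrist"
        if k=="h": q=min((hc(p,W(v,g+[0,s*47,100]),f) for s in(-1,1)),key=lambda q:np.linalg.norm(q-c))
        else: q=proj(p,W(v,np.array([[-136,23,122.]]))[0],f)
        o+=list(q-c)
    return np.array(o)
O=obs
for sel in(("wrist","top"),("wrist",),("top",)):
    obs=[o for o in O if o[1] in sel]
    s=least_squares(res,[616,23.5,-7.6],loss="soft_l1");print(sel,s.x.round(2));print([(o[2],*o[3].round(0).astype(int).tolist(),*e) for o,e in zip(obs,res(s.x).reshape(-1,2).round(1).tolist())])
print(r.sense()["time"],r.sense()["tool_pos"])
E
python3 fit2.py; python3 plan.py 615.5 23.5 200 82.4 8
```

```text
('wrist', 'top') [615.79  23.06  -7.53]
[('h', 399, 155, -1.2, -1.5), ('h', 384, 241, -0.3, -3.8), ('p', 263, 175, 1.8, 0.0), ('h', 382, 161, -1.0, -1.4), ('h', 371, 243, -0.3, -3.7), ('p', 252, 187, 1.6, -0.1), ('h', 286, 161, -1.3, -1.9), ('p', 127, 193, 0.2, -0.1), ('h', 388, 168, -0.5, -0.2), ('h', 338, 161, -0.1, -0.0), ('p', 342, 235, 0.6, -0.7), ('h', 388, 168, -0.6, -0.2), ('h', 338, 161, -0.1, -0.0), ('p', 341, 235, 1.8, -0.4)]
('wrist',) [616.02  23.24  -7.31]
[('h', 399, 155, -1.1, -1.7), ('h', 384, 241, 0.1, -3.9), ('p', 263, 175, 1.9, 0.4), ('h', 382, 161, -1.0, -1.6), ('h', 371, 243, 0.1, -3.9), ('p', 252, 187, 1.8, 0.2), ('h', 286, 161, -1.3, -2.1), ('p', 127, 193, 0.4, 0.3)]
('top',) [615.51  23.75  -7.86]
[('h', 388, 168, -0.9, 0.1), ('h', 338, 161, -0.4, -0.0), ('p', 342, 235, -0.2, -0.7), ('h', 388, 168, -1.0, 0.1), ('h', 338, 161, -0.4, -0.0), ('p', 341, 235, 1.0, -0.4)]
16.5 [590.75501647  48.84358713 211.87258648]
from [590.8  48.8 211.9] rot [179.99  -0.    82.38] spin/row -0.0001 step 4.7
[np.float64(-0.0027), np.float64(0.0035), np.float64(0.0015)]
[np.float64(-0.0027), np.float64(0.0035), np.float64(0.0015)]
[np.float64(-0.0027), np.float64(0.0035), np.float64(0.0015)]
[np.float64(-0.0027), np.float64(0.0035), np.float64(0.0015)]
[np.float64(-0.0027), np.float64(0.0035), np.float64(0.0015)]
[np.float64(-0.0027), np.float64(0.0035), np.float64(0.0015)]
[np.float64(-0.0027), np.float64(0.0035), np.float64(0.0015)]
[np.float64(-0.0027), np.float64(0.0035), np.float64(0.0015)]
```

```bash
cat > ov.py <<'E'
from fit2 import *
v=[615.8,23.3,-7.6]
ims=[]
for k,(x0,y0) in(("d",(330,110)),("g",(235,110))):
    p=V[k]["wrist"];s=5
    im=cv2.resize(p["pixels"][y0:y0+150 if k=="d" else y0+90,x0:x0+78],None,fx=s,fy=s,interpolation=cv2.INTER_CUBIC)
    for sg in(-1,1):
        q=np.array([(proj(p,X,True)-[x0,y0]+.5)*s for X in W(v,np.array([[a*15,sg*47+b*17,z] for z in(86,114) for a,b in((-1,-1),(1,-1),(1,1),(-1,1))]))]).astype(np.int32)
        cv2.polylines(im,[q[:4]],1,(0,255,255),1);cv2.polylines(im,[q[4:]],1,(255,255,255),1)
    ims.append(im[:600])
h=600;ims=[cv2.copyMakeBorder(i,0,h-i.shape[0] if i.shape[0]<h else 0,0,0,cv2.BORDER_CONSTANT) for i in ims]
cv2.imwrite("pics/ov.png",np.hstack([i[:h] for i in ims]))
E
sed -i 's/(y0+150/(y0+120/' ov.py; sed -i 's/"d",(330,110)/"d",(340,140)/' ov.py; python3 ov.py >/dev/null
```

```text
(no output)
```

View pics/ov.png

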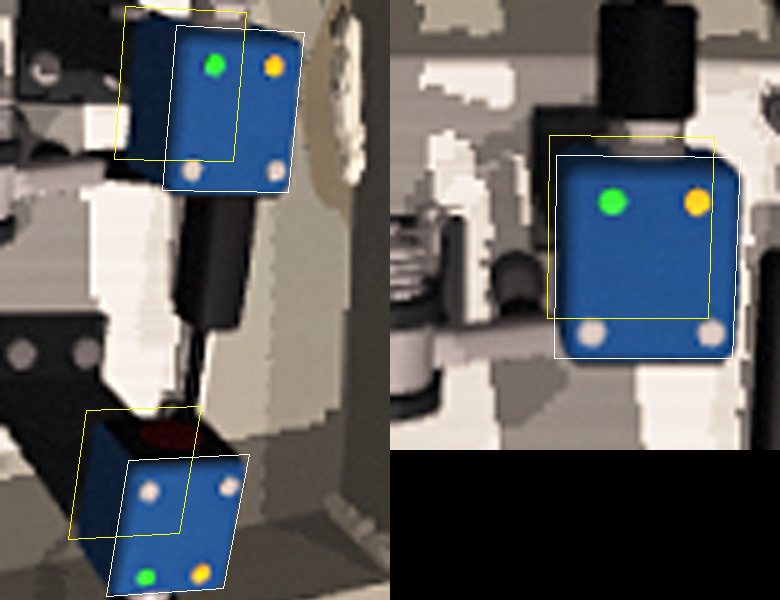

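The overlay fits both heads to about 1 mm. The head tops sit on the white outlines, and the +y head in g is about 0.7 mm off. Target is (616, 23) at yaw 82.4.

Request:
carry_out(
  commands=[
    {"jaw": 0.02, "translation": [-0.004, 0.006, 0], "spin": 0},
    {"jaw": 0.02, "translation": [-0.006, 0.008, 0], "spin": 0},
    {"jaw": 0.02, "translation": [-0.006, 0.008, 0], "spin": 0},
    {"jaw": 0.02, "translation": [-0.004, 0.004, 0], "spin": 0},
    {"jaw": 0.02, "translation": [-0.0022, 0.0024, 0], "spin": 0},
    {"jaw": 0.02, "translation": [0, 0, 0], "spin": 0},
    {"jaw": 0.02, "translation": [0, 0, 0], "spin": 0},
    {"jaw": 0.02, "translation": [0, 0, 0], "spin": 0},
  ],
)

```text
time: 17.17
tool_pos: [615.8, 22.5, 211.6]
tcp_rot: [-180.0, -0.0, 82.3]
ft_force: [-0.0, 0.3, -0.9]
finger_gap: 29.8
grip_force: 40.9
```

Request:
carry_out(
  commands=[
    {"jaw": 0.02, "translation": [0, 0, 0.004], "spin": 0},
    {"jaw": 0.02, "translation": [0, 0, 0.006], "spin": 0},
    {"jaw": 0.02, "translation": [0, 0, 0.006], "spin": 0},
    {"jaw": 0.02, "translation": [0, 0, 0.006], "spin": 0},
    {"jaw": 0.02, "translation": [0, 0, 0.006], "spin": 0},
    {"jaw": 0.02, "translation": [0, 0, 0.004], "spin": 0},
    {"jaw": 0.02, "translation": [0, 0, 0], "spin": 0},
    {"jaw": 0.02, "translation": [0, 0, 0], "spin": 0},
  ],
)

```text
time: 17.83
tool_pos: [615.7, 22.4, 179.3]
tcp_rot: [-179.9, 0.0, 82.3]
ft_force: [0.3, 0.2, -1.3]
finger_gap: 29.6
grip_force: 40.9
```

```bash
python3 m2.py i clear_block beam_mid| grep -v '^\[\[\|^ \['; python3 plan.py 616 23 120.2 82.4 8|head -2
python3 - <<'E'
import cv2
t=cv2.imread("pics/i_top.png")[130:210,300:420];w=cv2.imread("pics/i_wrist.png")
import numpy as np
s=cv2.imread("pics/i_side.png")[80:180,200:310]
a=cv2.resize(t,(396,264));b=cv2.resize(s,(396,330))
cv2.imwrite("pics/i_all.png",np.hstack([np.vstack([a,b]),cv2.copyMakeBorder(w[:,100:500],0,210,0,0,cv2.BORDER_CONSTANT)]))
E
```

```text
17.8333 [615.70952151  22.44950912 179.28568908] [-1.79949106e+02  7.29863013e-03  8.23198152e+01] 29.57815423053426 [ 0.31373221  0.15577139 -1.30947812]
clear_block side [([240.2, 125.2], 0.67)]
   atz [ 614.3 -200.8    8. ]
clear_block top [([364.8, 161.4], 0.45)]
   atz [636.3  -1.9   8. ]
clear_block wrist [([254.5, 223.3], 0.83)]
   atz [611.8 -37.5   8. ]
beam_mid side [([238.4, 138.7], 0.76), ([242.3, 124.6], 0.37)]
   atz [617.  21. 100.]
beam_mid top [([361.1, 161.5], 0.88)]
   atz [621.7  25.1 100. ]
beam_mid wrist [([252.2, 198.8], 0.58)]
   atz [617.3  22.9 100. ]
from [616.1  22.4 180. ] rot [179.98  -0.    82.32] spin/row -0.0002 step 7.5
[np.float64(0.0001), np.float64(-0.0), np.float64(0.0075)]
```

View pics/i_all.png

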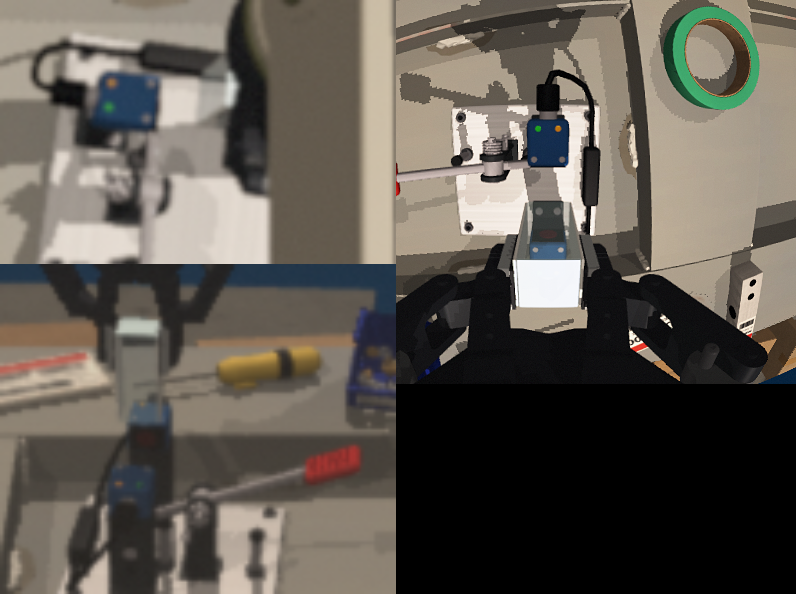

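The block hangs upright over the middle of the beam, between the two heads. Its top face is at about (216–284, 260–307) in the wrist view and its lower far edge is near row 202. I'll check those against the projected block before lowering.

Run:
```python
from h import *
import pickle
w=pickle.load(open("i.pkl","rb"))["wrist"]
M=R.from_euler("z",-7.6,degrees=True)
for z in(141,216):
  for a,b in((-15,13),(15,13),(-15,-13),(15,-13)):
    print(z,a,b,proj(w,M.apply([a,b,0])+[615.8,22.4,z-.7],True).round(0),end=" ")
  print()
```

```text
141 -15 13 [227. 201.] 141 15 13 [273. 200.] 141 -15 -13 [228. 237.] 141 15 -13 [272. 237.] 
216 -15 13 [213. 258.] 216 15 13 [285. 258.] 216 -15 -13 [217. 306.] 216 15 -13 [282. 307.]
```

Request:
carry_out(
  commands=[
    {"jaw": 0.02, "translation": [0.0005, 0, 0.006], "spin": 0},
    {"jaw": 0.02, "translation": [0, 0, 0.01], "spin": 0},
    {"jaw": 0.02, "translation": [0, 0, 0.01], "spin": 0},
    {"jaw": 0.02, "translation": [0, 0, 0.01], "spin": 0},
    {"jaw": 0.02, "translation": [0, 0, 0.008], "spin": 0},
    {"jaw": 0.02, "translation": [0, 0, 0.004], "spin": 0},
    {"jaw": 0.02, "translation": [0, 0, 0.002], "spin": 0},
    {"jaw": 0.02, "translation": [0, 0, 0], "spin": 0},
  ],
)

```text
time: 18.95
tool_pos: [615.7, 23.0, 128.9]
tcp_rot: [-179.9, 0.0, 82.3]
ft_force: [-0.1, -1.0, -0.9]
finger_gap: 29.6
grip_force: 41.0
```

The block agrees with the model within about 2 px. Final lowering.

Request:
carry_out(
  commands=[
    {"jaw": 0.02, "translation": [0.0003, 0.0003, 0.003], "spin": 0},
    {"jaw": 0.02, "translation": [0, 0, 0.003], "spin": 0},
    {"jaw": 0.02, "translation": [0, 0, 0.002], "spin": 0},
    {"jaw": 0.02, "translation": [0, 0, 0.001], "spin": 0},
    {"jaw": 0.02, "translation": [0, 0, 0], "spin": 0},
    {"jaw": 0.02, "translation": [0, 0, 0], "spin": 0},
    {"jaw": 0.02, "translation": [0, 0, 0], "spin": 0},
    {"jaw": 0.02, "translation": [0, 0, 0], "spin": 0},
  ],
)

```text
time: 19.62
tool_pos: [616.5, 23.2, 121.0]
tcp_rot: [180.0, -0.0, 82.3]
ft_force: [0.2, -0.5, -2.5]
finger_gap: 29.4
grip_force: 41.0
```

Request:
carry_out(
  commands=[
    {"jaw": 0.02, "translation": [0, 0, 0], "spin": 0},
    {"jaw": 0.02, "translation": [0, 0, 0], "spin": 0},
    {"jaw": 0.02, "translation": [0, 0, 0], "spin": 0},
    {"jaw": 0.02, "translation": [0, 0, 0], "spin": 0},
    {"jaw": 0.02, "translation": [0, 0, 0], "spin": 0},
    {"jaw": 0.02, "translation": [0, 0, 0], "spin": 0},
    {"jaw": 0.02, "translation": [0, 0, 0], "spin": 0},
    {"jaw": 0.02, "translation": [0, 0, 0], "spin": 0},
  ],
)

```text
time: 20.28
tool_pos: [616.4, 23.2, 120.8]
tcp_rot: [-180.0, -0.0, 82.3]
ft_force: [-0.3, 1.1, -1.1]
finger_gap: 29.4
grip_force: 41.0
```

```bash
cat > fin.py <<'E'
from h import *
s=r.sense();print(s["tool_pos"],s["tcp_rot"],s["qd"])
w=r.snapshot("wrist");sd=r.snapshot("side");t=np.array(s["tool_pos"])
def dr(p,f,x0,y0,x1,y1,k):
    im=cv2.resize(p["pixels"][y0:y1,x0:x1],None,fx=k,fy=k,interpolation=cv2.INTER_CUBIC)
    def pl(c,d,o,yaw,col):
        M=R.from_euler("z",yaw,degrees=True)
        for z in(0,d[2]):
            q=np.array([(proj(p,M.apply([a*d[0]/2+c[0],b*d[1]/2+c[1],z+c[2]])+o,f)-[x0,y0]+.5)*k for a,b in((-1,-1),(1,-1),(1,1),(-1,1))]).astype(np.int32);cv2.polylines(im,[q],1,col,1)
    pl((0,0,0),(30,26,75),np.array([t[0],t[1],t[2]-38.9]),s["tcp_rot"][2]-90,(0,255,255))
    for sg in(-1,1): pl((0,47*sg,86),(30,34,28),np.array([616,23,0]),-7.6,(255,255,255))
    return im
a=dr(w,True,170,100,330,320,2.7);b=dr(sd,False,210,80,280,180,5.4)
h=min(a.shape[0],b.shape[0]);cv2.imwrite("pics/fin.png",np.hstack([a[:h],b[:h,:360]]))
E
python3 fin.py
```

```text
[616.40016676  23.18985319 120.77612509] [-1.79998047e+02 -1.86825760e-03  8.23186483e+01] [-0.18843177 -0.03930652 -0.04387893  0.0168894  -0.04548908 -0.02073542]
```

View pics/fin.png

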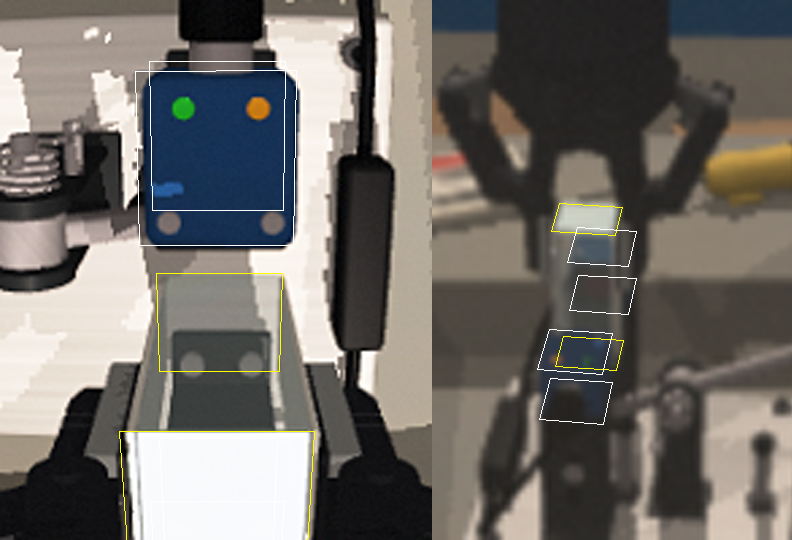

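The final overlay shows the block outline on the block and the head outlines within about 1 mm. The arm is still and the lever is up.

```bash
python3 -c "
from bench import r
print(r.hand_in())"
```

```text
the job is handed in; nothing more can be done
None
```

I pressed the shutter lever to its stop, held it there and let it spring back up. The clear block is now held still by its frosted faces, midway between the heads with the beam through the middle of its lower half; I handed the job in at about 20 s, and no verdict came back.

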